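# Open the child-safe descaler bottle

### The arm

A 7-joint arm with a two-finger parallel gripper is mounted at the origin on a cart in front of the work surface, level with it; the furniture and walls round the work are solid. World frame = base frame: x ahead of the robot, y to its left, z up, the work surface at z = 0. Lengths are in m, angles in rad, forces in N, time in s.
With the tool pointing down it reaches from about 0.425 to 1.025 m from the base axis. Payload 3.6 kg.
Tool frame: the origin (TCP) lies at the very end of the fingers, on their centre line; the grasp point (between the pads) lies 19 mm behind it; z points along the fingers, y is the direction in which the jaws open and shut (so a half turn about z gives the same grasp; the last joint's range is limited). The gripper opens to 85 mm and grips with 20 to 120 N. Pads are 22 mm wide; open, the fingers measure 114 mm over their backs; the gripper's body (76 mm by 85 mm) begins 54 mm behind the grasp point. The pads swing forward as they close: fully open they stand 13 mm farther back than shut.
Start: joints at [-1.242, 0.591, 0.048, 1.609, -0.033, 0.943, -0.034], TCP at [0.297, 0.661, 0.202] pointing down, gripper open.
Joint ranges: [-2.69, 2.69], [-0.47, 2.24], [-1.27, 1.36], [0.19, 2.51], [-1.53, 4.68], [0.08, 2.07], [-3.09, 3.09]. Speed limits (rad/s): [2.57, 2.57, 3.14, 3.14, 3.14, 3.14, 3.14].

### API

Orientations are given as a unit quaternion [x, y, z, w].
In Python, from station import monitor, viewer, workorder, recognise, mark_of gives the robot as it stands. The module is installed in compiled form; this text tells all that it offers.
- The arm moves only by the tool carry_out, never from a script. Its argument "plan" is a list that holds one entry, the list of rows, each a list of 5 numbers: the shift along the tool's x, y, z in cm, then the turn about the tool's z in rad, then the opening, from 0 (shut) to 1 (fully open). In form: [[[x, y, z, twist, fingers], ...]]. A call has 1 to 12 rows; each row shifts and turns the commanded pose from where the row before left it, along the tool's axes as they then stand; what a row does not reach is not made up. A row lasts 1/12 s, in which the tool goes at most 41.7 mm and 7.16 degrees, less where a joint would pass 70% of its speed; a pose out of reach is approached as far as the arm can. A call with a gripper value outside its range is refused whole. The fingers move at their own pace and stop on an object; "grip_force" is the grip in N (left out, the last holds). Time passes only in rows, so rows that do not move let the fingers close. It gives the time, the measured TCP pose, the force and the opening at its end, in the units of the state.
- monitor.get_obs(): the state, without advancing time (a new reading comes with each control period).
- viewer.get_image(name): name is "scene" or "top" or "wrist"; returns (picture, depth): 384x512x3 uint8, red, green, blue; 384x512 float32, m along the optical axis (not along the pixel's ray), 0 where there is no reading.
- viewer.camera_info(name): a dict with "mtx" (3x3 intrinsics, pixels), "dist" ([k1, k2, p1, p2, k3] as OpenCV has them; the pictures are not rectified), "cam_to_world" (4x4, takes a point from camera to world coordinates). Camera axes: x right, y up, looking along -z (the intrinsics and any distortion apply to the point x, -y, -z); pixel columns grow to the right and rows downward; lengths in m; the calibration is good to about 2 mm. A picture is of the moment at which its call begins: read the wrist's pose just before it. camera_info takes no time and is no camera call; for the wrist camera it gives the pose at the moment of the call.
- workorder.job_done(): hands the job in, once; it reports no verdict.
Trained networks look in the newest picture that a camera, given by its name, has taken for a name from the list of things; names that differ only in an ending like _2 or _b are one class to them, and where a whole thing is asked for, a point or a joint stands for the part that bears it (a point fixed in the world has none). Each returns a list of dicts, best first, with "conf" (0 to 1); they miss things now and then, are a little off and sometimes report something else, mostly with a low value. They report only what shows in the picture. A call takes as long as a camera call.
- recognise(camera, query): "centre" ([column, row] in pixels, amid what is visible of it).
- mark_of(camera, query): "centre" ([column, row] in pixels: a listed point, or the origin of a listed thing).
The state is a dict: "time_s": time; "q": joint angles; "joint_velocities": joint speeds; "joint_torque": joint torques, N m; "position": TCP position; "eef_rot": TCP orientation; "ft_force": force on the tool from outside, world axes, zero at the start; "wrist_torque": the same for the moment, N m; "width": finger opening in m.
Only numpy, scipy, OpenCV 4.12 (cv2) and the standard library are available. Lean on these libraries where they do the work, as an engineer would, in place of code of your own. Each camera call takes 0.05 s, during which the arm holds its last target. There are 200 camera calls.

### The job

The kettle is due for descaling: open the blue descaler bottle. Its red cap is child-safe, so push it down, keep it down while you twist it anticlockwise (seen from above) past the catch, then lift it off and finish still holding it in the gripper, level and still, straight above the bottle's mouth with about 10 cm of clear air under it. Leave the kettle, mug, jar, brush and salt where they stand.

Things in the scene. Friction and masses are not known exactly. Their poses are not given: they have to be found in the camera images.
- descaler_bottle: Round blue bottle with a white and yellow band, 92 mm across, clamped upright in a black suction foot (120 mm across, 18 mm high) stuck to the worktop: it cannot slide, turn or lift. Origin: centre of the foot's underside; z up the bottle's axis. Straight to 100 mm height, then a shoulder narrowing to 48 mm across at 128 mm, a 48 mm collar to 134 mm, then the neck, inside the cap.
- bottle_mouth (a point): Centre of the top of the bottle's neck, 168 mm above the bottle's origin, on its axis.
- open_mark (a point): Green mark on the bottle's shoulder, at 114 mm height, 36 mm from the axis: the white pointer on the cap stands over it when the cap is turned free, 67 degrees anticlockwise of the red mark (closed, on the bottle's -x side).
- safety_cap: Red ribbed round cap on the bottle's neck, loose part, 52 mm across (54 over the ribs), 36 mm high, about 40 g. Origin: centre of its open lower edge, 142 mm above the bottle's origin while closed; z up through its closed top. A white pointer on its top, on its -x side, stands over the bottle's red mark while closed (cap x along bottle x within 0.1 rad).
- cap_top (a point): Centre of the cap's top face. To open: push down 4.5 to 8 mm (8 is a hard stop, 6.5 is good) and keep down while turning anticlockwise from above (positive about z). From 50 degrees on it is free to rise; the turn ends at a stop at about 87 degrees, so 67 (1.17 rad) is best. Not pushed, or turned less, two lugs inside hold it on the neck.
- push_spring (a joint): Spring plunger in the bottle's neck, pushing the cap up with about 4 N when closed and 600 N/m more on the way down. Value: how far it is pushed down, in m; 0 with the cap closed, at least 0.0045 when pushed far enough to turn, 0.008 at the stop, -0.003 with the cap off.
- kettle: Cream whistling kettle with black handle, 200x243x244 mm, loose bystander; origin at the centre of its underside.
- blue_mug: Plain blue mug, 89x126x97 mm, loose bystander; origin at the centre of its underside.
- green_lid_jar: Glass jar with green lid, 61x66x107 mm, loose bystander; origin at the centre of its underside.
- brush: Turquoise scrubbing brush, 30x85x55 mm, loose bystander; origin at the centre of its underside.
- salt: Small glass jar with black lid, 41x41x105 mm, loose bystander; origin at the centre of its underside.

How it is judged:
On the way, in this order (a step that is already met when the one before it is completed fails the run):
1. the cap, still in its closed position, is pushed down at least 4 mm against its spring (value of joint push_spring above 0.004 m and z of safety_cap in the frame of descaler_bottle below 0.1385 m and angle between the x axis of safety_cap and the x axis of descaler_bottle, either way round below 0.4 rad), for 0.05 s.
2. the cap is turned at least 0.85 rad from closed while still on the neck (angle between the x axis of safety_cap and the x axis of descaler_bottle, either way round above 0.85 rad and z of safety_cap in the frame of descaler_bottle below 0.15 m and horizontal distance between safety_cap and descaler_bottle below 0.006 m), for 0.05 s.
At the end, for the whole second after the job is handed in: The robot holds the cap in its fingers (more than 1 N), touching nothing of the bottle, its lower edge 50 to 170 mm above the bottle's mouth and its centre within 35 mm of the bottle's axis, upright within 0.25 rad and still (under 30 mm/s and 0.3 rad/s) (z of safety_cap in the frame of bottle_mouth between 0.05 and 0.17 m and horizontal distance between safety_cap and descaler_bottle below 0.035 m and angle between safety_cap's own z axis and vertical below 0.25 rad and contact force between safety_cap and the fingers above 1 N and contact force between safety_cap and descaler_bottle below 0.1 N and linear speed of safety_cap below 0.03 m/s and angular speed of safety_cap below 0.3 rad/s); the arm keeps its last pose, push and grip.
It fails at once if the cream kettle is moved more than 30 mm (distance of kettle from where it was at the start of the episode above 0.03 m).
It fails at once if the blue mug is moved more than 30 mm (distance of blue_mug from where it was at the start of the episode above 0.03 m).
It fails at once if the jar is moved more than 30 mm (distance of green_lid_jar from where it was at the start of the episode above 0.03 m).
It fails at once if the brush is moved more than 30 mm (distance of brush from where it was at the start of the episode above 0.03 m).
It fails at once if the salt jar is moved more than 30 mm (distance of salt from where it was at the start of the episode above 0.03 m).
It also fails if it takes over 38 s, if anything falls off the work surface, if the arm or the gripper's body presses on something with over 40 N, if the wrist force passes 120 N, or if a joint passes its speed limit or range.

## Working session

There is one attempt and no reset: what is moved stays moved. The work goes in short steps, Python scripts to look and compute and a tool call to move; the robot and the scene stay as the last step left them, time stands still between calls to the robot, and variables do not carry over. Pictures are saved under pics/ and viewed, about 8 in all and at most 12, crops included, and the job is handed in when it is done.

Besides the shell and the picture viewer there is one more tool, called after "Emit:" in YAML: its name, and indented under it one key for each argument. carry_out: Moves the arm, as the interface text tells. Its arguments: {"type":"object","properties":{"plan":{"type":"array","items":{"type":"array","items":{"type":"array","items":{"type":"number"}}}},"grip_force":{"type":"number"}},"required":["plan"]}

```bash
mkdir -p pics; cat > h.py <<'E'
import numpy as np, cv2
from station import monitor, viewer, workorder, recognise, mark_of
from scipy.spatial.transform import Rotation as R
def ray(info,px):
    u=cv2.undistortPoints(np.array([[px]],float),np.array(info["mtx"]),np.array(info["dist"]))[0,0]
    return np.array([u[0],-u[1],-1.0])
def world(info,px,d):
    T=np.array(info["cam_to_world"]); return T[:3,:3]@(ray(info,px)*d)+T[:3,3]
def at_z(info,px,z):
    T=np.array(info["cam_to_world"]); r=T[:3,:3]@ray(info,px); return T[:3,3]+r*(z-T[2,3])/r[2]
def save(n,im): cv2.imwrite(f"pics/{n}.png",cv2.cvtColor(im,cv2.COLOR_RGB2BGR))
E
python3 - <<'E'
from h import *
o=monitor.get_obs(); print(o["time_s"],o["position"],o["eef_rot"],o["ft_force"],o["width"])
ims=[]
for c in ("scene","top"):
    im,d=viewer.get_image(c); info=viewer.camera_info(c); ims.append(im[:, :]); 
    for q,z in (("cap_top",.178),("open_mark",.114),("descaler_bottle",0),("bottle_mouth",.168)):
        for m in mark_of(c,q)[:2]: print(c,q,m["conf"],np.round(m["centre"],1),np.round(at_z(info,m["centre"],z),4))
    for q in ("kettle","blue_mug","green_lid_jar","brush","salt"):
        for m in mark_of(c,q)[:1]: print(c,q,round(m["conf"],2),np.round(at_z(info,m["centre"],0),3))
save("a",cv2.resize(np.vstack(ims),(448,600)) if 0 else np.vstack(ims)[:, :][:768:1]); save("a1",cv2.resize(np.hstack(ims),(800,300)))
E
```

```text
0.0 [0.296419   0.66063097 0.20053296] [ 2.09281600e-01  9.77854767e-01 -1.10931999e-03 -1.87736755e-04] [-0.51033008  0.48393165 -0.7027251 ] 0.08521344543535828
scene cap_top 0.77 [261.7 190.5] [ 0.5177 -0.0627  0.178 ]
scene cap_top 0.48 [271.8 212. ] [ 0.4917 -0.1478  0.178 ]
scene open_mark 0.97 [268.6 213.8] [ 0.5186 -0.0929  0.114 ]
scene open_mark 0.48 [260.1 239.4] [ 0.4456 -0.1598  0.114 ]
scene descaler_bottle 0.81 [261.6 237.9] [ 0.5102 -0.0664  0.    ]
scene descaler_bottle 0.33 [352.  238.3] [ 0.7258 -0.2218  0.    ]
scene bottle_mouth 0.92 [260.5 193. ] [ 0.5155 -0.0597  0.168 ]
scene kettle 0.7 [0.694 0.367 0.   ]
scene blue_mug 0.72 [0.602 0.068 0.   ]
scene green_lid_jar 0.62 [ 0.661 -0.36   0.   ]
scene brush 0.68 [ 0.476 -0.389  0.   ]
scene salt 0.88 [ 0.727 -0.217  0.   ]
top cap_top 0.7 [274.9 212.6] [ 0.5127 -0.0641  0.178 ]
top open_mark 0.87 [286.8 219.6] [ 0.5186 -0.108   0.114 ]
top open_mark 0.69 [176.7 219.2] [0.4221 0.2745 0.114 ]
top descaler_bottle 0.92 [273.4 223.1] [ 0.5279 -0.0591  0.    ]
top descaler_bottle 0.44 [277.9 211.2] [ 0.5793 -0.0645  0.    ]
top bottle_mouth 0.71 [278.9 208.3] [ 0.5346 -0.0732  0.168 ]
top bottle_mouth 0.26 [323.  186.3] [ 0.6529 -0.205   0.168 ]
top kettle 0.62 [0.696 0.363 0.   ]
top blue_mug 0.6 [0.446 0.306 0.   ]
top green_lid_jar 0.6 [ 0.654 -0.362  0.   ]
top brush 0.72 [ 0.483 -0.382  0.   ]
```

View pics/a1.png

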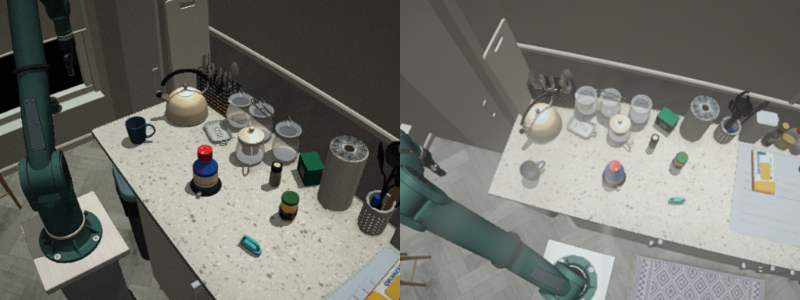

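The cap sits at about (274, 212) in the top picture, so roughly (0.514, -0.064) in the world. The surrounding area is clear. I'll raise the tool and travel over.

Emit:
carry_out:
  plan:
    - [[0,0,-3,0,1],[0,0,-3,0,1],[-1.5,-1.7,-2,0,1],[-2.5,-2.9,0,0,1],[-2.5,-2.9,0,0,1],[-2.5,-2.9,0,0,1],[-2.5,-2.9,0,0,1],[-2.5,-2.9,0,0,1],[-2.5,-2.9,0,0,1],[-2.5,-2.9,0,0,1],[-2.5,-2.9,0,0,1],[-2.5,-2.9,0,0,1]]
  grip_force: 60

```text
time_s: 2.0
position: [0.4023, 0.3078, 0.282]
eef_rot: [0.209, 0.978, 0.0, 0.0]
ft_force: [0.6, -0.9, -0.2]
width: 0.0853
```

Emit:
carry_out:
  plan:
    - [[-2.5,-2.9,0,0,1],[-2.5,-2.9,0,0,1],[-2.5,-2.9,0,0,1],[-2.5,-2.9,0,0,1],[-2.5,-2.9,0,0,1],[-2.5,-2.9,0,0,1],[-2.0,-2.3,0,0,1],[-1.0,-1.2,0,0.1,1],[0,0,0,0.1,1],[0,0,0,0.1,1],[0,0,0,0.1,1],[0,0,0,0.1,1]]

```text
time_s: 3.0
position: [0.4807, 0.0449, 0.2819]
eef_rot: [0.447, 0.894, 0.0, 0.0]
ft_force: [-0.7, -0.7, -0.5]
width: 0.0855
```

```bash
cat > look.py <<'E'
from h import *
import sys
o=monitor.get_obs(); print(o["time_s"],np.round(o["position"],4),o["eef_rot"],np.round(o["ft_force"],1),np.round(o["wrist_torque"],2),o["width"],"q",np.round(o["q"],2))
Rt=R.from_quat(o["eef_rot"]).as_matrix(); ang=lambda p,q: np.degrees(np.arctan2(*(p-q)[1::-1]))
est={}
for c in ("wrist","scene"):
    info=viewer.camera_info(c); im,d=viewer.get_image(c)
    if c=="wrist": save(sys.argv[1],im)
    for q,z in (("cap_top",.178),("open_mark",.114)):
        for m in mark_of(c,q)[:1]:
            p=at_z(info,m["centre"],z); u=np.round(m["centre"]).astype(int)
            print(c,q,round(m["conf"],2),u,np.round(p,4),"tool cm",np.round(100*Rt.T@(p-o["position"]),2),"depthpt",np.round(world(info,m["centre"],d[u[1],u[0]]),4)); est[c,q]=p
    hsv=cv2.cvtColor(im,cv2.COLOR_RGB2HSV); m=((hsv[...,0]<8)|(hsv[...,0]>172))&(hsv[...,1]>150)&(hsv[...,2]>60)&(d>0)
    v,u=np.nonzero(m)
    if len(u):
        P=np.array([world(info,(a,b),d[b,a]) for a,b in zip(u[::2],v[::2])]); t=P[(P[:,2]>.172)&(P[:,2]<.186)]
        if len(t): (x,y),r=cv2.minEnclosingCircle(t[:,:2].astype(np.float32)); print(c,"red top n",len(t),"median z",np.median(t[:,2]),"circle",x,y,r,"mean",t.mean(0))
E
python3 look.py b
```

```text
3.0 [0.4807 0.0449 0.2819] [4.47231937e-01 8.94417984e-01 1.93680776e-04 1.61860914e-04] [-0.7 -0.7 -0.5] [ 0.01 -0.01 -0.01] 0.08548695234217234 q [-0.51  0.19  0.38  2.06 -0.09  0.9   0.56]
wrist cap_top 0.67 [214 294] [ 0.5184 -0.0662  0.178 ] tool cm [-11.14  -3.66  10.39] depthpt [ 0.5185 -0.0664  0.1776]
wrist red top n 882 median z 0.1772100862296893 circle 0.5175716280937195 -0.062162164598703384 0.026377547532320023 mean [ 0.51653407 -0.06106926  0.17704956]
scene cap_top 0.58 [263 191] [ 0.5185 -0.0673  0.178 ] tool cm [-11.24  -3.71  10.39] depthpt [ 0.52   -0.065   0.1756]
scene open_mark 0.9 [271 214] [ 0.5224 -0.099   0.114 ] tool cm [-14.02  -5.31  16.79] depthpt [-0.0256 -0.9022  1.0445]
scene red top n 90 median z 0.1776052629336487 circle 0.515852153301239 -0.0648435726761818 0.026110393926501274 mean [ 0.51474741 -0.06796583  0.17745013]
```

View pics/b.png

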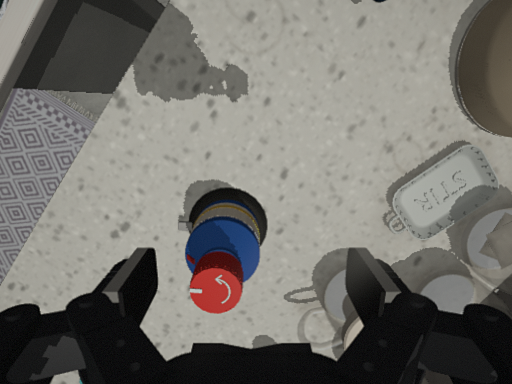

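The wrist picture shows the cap's top at (216, 290), with its pointer to the left at (193, 291). That puts the cap at about (0.5178, -0.0635), and the other estimates agree. Next I'll go above it.

Emit:
carry_out:
  plan:
    - [[-2,-0.7,0,0,1],[-3,-1,0,0,1],[-3,-1,0,0,1],[-2.0,-0.6,0,0,1],[-0.9,-0.25,1,0,1],[0,0,2,0,1],[0,0,1,0,1],[0,0,0,0,1]]

```text
time_s: 3.97
position: [0.5162, -0.0626, 0.2394]
eef_rot: [0.444, 0.896, -0.001, -0.002]
ft_force: [-0.3, -0.3, -0.5]
width: 0.0851
```

```bash
python3 look.py c
```

```text
3.9667 [ 0.5162 -0.0626  0.2394] [ 0.44437232  0.89583806 -0.00110654 -0.00248728] [-0.3 -0.3 -0.5] [ 0.01  0.02 -0.07] 0.08514141345540588 q [-0.3   0.31  0.42  2.04 -0.17  0.83  0.87]
wrist cap_top 0.68 [250 202] [ 0.5171 -0.0654  0.178 ] tool cm [-0.3  -0.06  6.14] depthpt [ 0.5172 -0.0655  0.1777]
wrist red top n 1527 median z 0.17722217148976316 circle 0.5173095464706421 -0.06286607682704926 0.025986425578594208 mean [ 0.51660717 -0.06210763  0.1771371 ]
scene cap_top 0.88 [260 191] [ 0.5124 -0.0619  0.178 ] tool cm [ 0.27 -0.23  6.14] depthpt [ 0.5126 -0.0615  0.1776]
scene open_mark 0.96 [269 217] [ 0.5127 -0.1048  0.114 ] tool cm [-3.19 -2.77 12.54] depthpt [ 0.5145 -0.1022  0.1109]
scene red top n 90 median z 0.17789823632686147 circle 0.516487717628479 -0.06643297523260117 0.026433760300278664 mean [ 0.51402391 -0.06764261  0.17759043]
```

View pics/c.png

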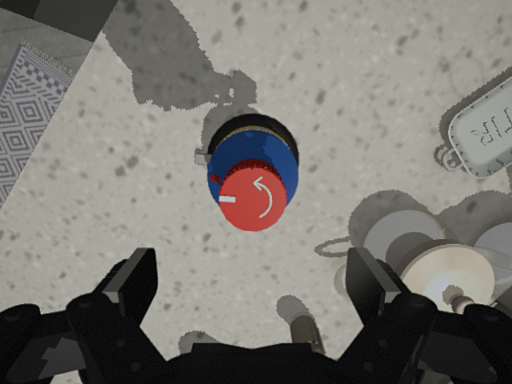

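The cap top is at (252, 198), within 1 mm of the tool's axis. I'll go down over the cap and close.

Emit:
carry_out:
  plan:
    - [[-0.1,0.05,2,0,1],[0,0,2,0,1],[0,0,2,0,1],[0,0,2,0,1],[0,0,1.3,0,1],[0,0,0,0,1],[0,0,0,0,0.4],[0,0,0,0,0.4],[0,0,0,0,0.2],[0,0,0,0,0.2],[0,0,0,0,0.2],[0,0,0,0,0.2]]
  grip_force: 70

```text
time_s: 5.27
position: [0.5196, -0.0636, 0.1493]
eef_rot: [0.445, 0.896, 0.0, 0.0]
ft_force: [0.4, 0.6, 0.1]
width: 0.017
```

Emit:
carry_out:
  plan:
    - [[0,0,0,0,0],[0,0,0,0,0],[0,0,0,0,0],[0,0,0,0,0],[0,0,0,0,0],[0,0,0,0,0]]

```text
time_s: 5.77
position: [0.5192, -0.0636, 0.1487]
eef_rot: [0.445, 0.896, -0.0, -0.0]
ft_force: [0.3, 0.5, 0.0]
width: -0.0004
```

The jaws shut on nothing, so I need to look.

```bash
python3 look.py d; python3 - <<'E'
from h import *
im,d=viewer.get_image("scene"); info=viewer.camera_info("scene")
w=cv2.imread("pics/d.png")[:,:,::-1]
s=cv2.resize(im[130:270,180:360],(494,384),interpolation=cv2.INTER_CUBIC)
save("d2",cv2.resize(np.hstack([w,s]),(800,306)))
E
```

```text
5.7667 [ 0.5192 -0.0636  0.1487] [ 4.44721939e-01  8.95668685e-01 -3.00224707e-05 -4.47497711e-05] [0.3 0.5 0. ] [ 0.01 -0.    0.  ] -0.0003972791124285867 q [-0.24  0.44  0.36  2.12 -0.26  0.63  0.95]
wrist red top n 1992 median z 0.17718926254583034 circle 0.5167922973632812 -0.06279480457305908 0.025755705311894417 mean [ 0.50995447 -0.05599839  0.17707921]
scene cap_top 0.9 [262 191] [ 0.5172 -0.0653  0.178 ] tool cm [-0.02 -0.27 -2.93] depthpt [ 0.5103 -0.076   0.189 ]
scene open_mark 0.6 [272 214] [ 0.5262 -0.0998  0.114 ] tool cm [-3.31 -1.63  3.47] depthpt [ 0.5269 -0.0988  0.1129]
scene red top n 66 median z 0.17696641702958749 circle 0.5152401924133301 -0.06635922938585281 0.026106994599103928 mean [ 0.51149277 -0.07133247  0.17717315]
```

View pics/d2.png

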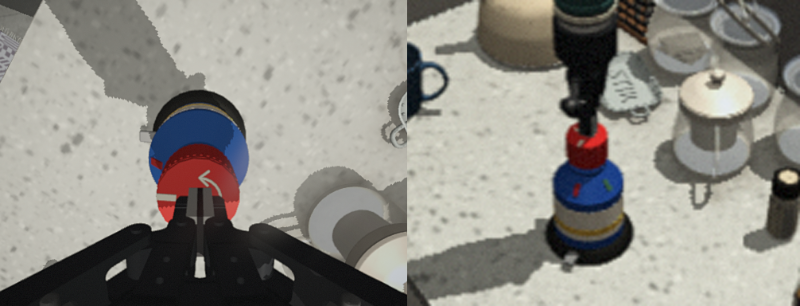

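```bash
python3 - <<'E'
from h import *
o=monitor.get_obs(); Rt=R.from_quat(o["eef_rot"]).as_matrix(); p0=np.array(o["position"])
info=viewer.camera_info("wrist"); im,d=viewer.get_image("wrist")
print("cam in tool",np.round(Rt.T@(np.array(info["cam_to_world"])[:3,3]-p0),4))
for v in range(225,330,8):
    print(v,[(np.round(1000*(Rt.T@(world(info,(u,v),d[v,u])-p0))).astype(int).tolist(),im[v,u].tolist()) for u in (232,241,250,258,266) if d[v,u]>0])
s,ds=viewer.get_image("scene"); i2=viewer.camera_info("scene")
for v in range(165,196,3): print(v,[np.round(1000*world(i2,(u,v),ds[v,u])).astype(int).tolist() for u in range(252,272,4)])
E
```

```text
cam in tool [ 0.0705  0.0002 -0.1714]
225 [([14, -9, -29], [149, 41, 36]), ([14, -5, -29], [148, 41, 37]), ([14, 0, -28], [142, 83, 73]), ([14, 3, -30], [162, 159, 145]), ([14, 7, -28], [137, 48, 45])]
233 [([10, -9, -28], [149, 42, 38]), ([10, -5, -28], [151, 42, 38]), ([10, 0, -28], [148, 39, 37]), ([10, 3, -28], [139, 77, 68]), ([10, 7, -28], [147, 38, 37])]
241 [([5, -9, -28], [147, 38, 35]), ([10, -4, -39], [76, 74, 70]), ([11, 0, -40], [25, 19, 20]), ([11, 3, -40], [77, 73, 70]), ([11, 7, -40], [121, 61, 57])]
249 [([7, -8, -40], [24, 24, 24]), ([11, -4, -48], [78, 74, 71]), ([10, 0, -47], [29, 22, 23]), ([11, 3, -49], [80, 75, 72]), ([11, 6, -48], [77, 70, 67])]
257 [([6, -8, -47], [23, 24, 25]), ([11, -4, -55], [77, 75, 70]), ([10, 0, -55], [30, 22, 21]), ([11, 3, -55], [79, 75, 71]), ([11, 6, -55], [83, 76, 73])]
265 [([6, -8, -54], [24, 22, 21]), ([11, -4, -62], [77, 74, 71]), ([10, 0, -61], [34, 26, 27]), ([10, 3, -61], [79, 75, 70]), ([11, 6, -62], [81, 74, 71])]
273 [([13, -7, -72], [23, 21, 23]), ([10, -4, -66], [116, 113, 108]), ([10, 0, -67], [47, 42, 41]), ([10, 3, -
[... 1433 characters left out ...]
83, 268], [480, -97, 276], [506, -75, 249], [512, -85, 253], [685, 154, 14]]
177 [[469, -96, 271], [475, -105, 274], [489, -101, 265], [512, -84, 242], [688, 159, -4]]
180 [[467, -98, 263], [474, -106, 265], [489, -101, 255], [513, -82, 230], [673, 136, 6]]
183 [[625, 162, -2], [490, -80, 230], [489, -100, 244], [518, -74, 212], [667, 129, 1]]
186 [[614, 144, 4], [514, -41, 181], [508, -70, 204], [517, -75, 203], [662, 122, -5]]
189 [[607, 134, 1], [508, -50, 180], [507, -70, 194], [518, -73, 190], [536, -67, 177]]
192 [[492, -54, 179], [503, -56, 175], [510, -66, 179], [518, -73, 180], [528, -78, 178]]
195 [[491, -55, 170], [494, -70, 179], [504, -75, 178], [512, -82, 178], [521, -88, 179]]
```

The reported TCP doesn't match the fingertips. Both cameras put the real tips about 38 mm behind it, so at a reading of z = 0.149 they were still about 8 mm above the cap's top at (262, 191) in the scene. I'll open and go down that much farther.

Emit:
carry_out:
  plan:
    - [[0,0,-1,0,1],[0,0,-0.5,0,1],[0,0,0,0,1],[0,0,0,0,1],[0,0,0,0,1],[0,0,0,0,1],[0,0,0,0,1],[0,0,0,0,1],[0,0,0,0,1],[0.15,-0.1,0,0,1]]
  grip_force: 70

```text
time_s: 7.05
position: [0.5179, -0.0631, 0.1637]
eef_rot: [0.445, 0.896, -0.0, 0.0]
ft_force: [0.0, 0.5, -0.2]
width: 0.0857
```

Emit:
carry_out:
  plan:
    - [[0,0,1,0,1],[0,0,1,0,1],[0,0,1,0,1],[0,0,1,0,1],[0,0,1,0,1],[0,0,0.5,0,1],[0,0,0,0,1],[0,0,0,0,1]]

```text
time_s: 7.72
position: [0.5173, -0.0631, 0.1082]
eef_rot: [0.445, 0.896, -0.0, -0.0]
ft_force: [-0.8, 0.1, 0.1]
width: 0.0853
```

No contact, and the tool is well centred on the cap. Closing.

Emit:
carry_out:
  plan:
    - [[0,0,0,0,0.5],[0,0,0,0,0.5],[0,0,0,0,0.5],[0,0,0,0,0.5],[0,0,0,0,0.4],[0,0,0,0,0.4],[0,0,0,0,0.4],[0,0,0,0,0.4]]
  grip_force: 70

```text
time_s: 8.38
position: [0.5179, -0.0631, 0.109]
eef_rot: [0.445, 0.896, 0.0, 0.0]
ft_force: [-0.7, -0.4, 4.1]
width: 0.0507
```

```bash
python3 look.py e; python3 - <<'E'
from h import *
im,d=viewer.get_image("scene")
w=cv2.imread("pics/e.png")[:,:,::-1]
s=cv2.resize(im[130:270,180:360],(494,384),interpolation=cv2.INTER_CUBIC)
save("e2",cv2.resize(np.hstack([w,s]),(800,306)))
E
```

```text
8.3833 [ 0.5179 -0.0631  0.109 ] [4.44777415e-01 8.95641021e-01 1.79226021e-04 4.25259695e-04] [-0.7 -0.4  4.1] [-0.04  0.04 -0.07] 0.05069942895258392 q [-0.21  0.5   0.32  2.15 -0.3   0.54  0.99]
wrist cap_top 0.8 [251 304] [ 0.5189 -0.0642  0.178 ] tool cm [-0.16  0.01 -6.9 ] depthpt [ 0.5194 -0.0648  0.1769]
wrist red top n 5965 median z 0.17659674244604687 circle 0.5183984637260437 -0.06260568648576736 0.026889730244874954 mean [ 0.51607992 -0.0602255   0.17647968]
scene cap_top 0.61 [262 191] [ 0.5175 -0.063   0.178 ] tool cm [ 0.03 -0.03 -6.9 ] depthpt [ 0.4994 -0.0909  0.2068]
scene open_mark 0.63 [272 213] [ 0.5262 -0.0959  0.114 ] tool cm [-3.12 -1.32 -0.5 ] depthpt [ 0.5285 -0.0926  0.1101]
scene red top n 42 median z 0.17707248048236196 circle 0.5191864967346191 -0.06868048012256622 0.025759320706129074 mean [ 0.52383157 -0.07466432  0.17705163]
```

View pics/e2.png

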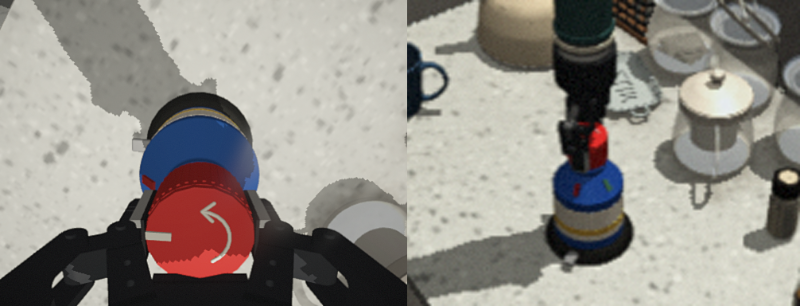

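The jaws hold the cap between (145, 225) and (262, 225) in the wrist view. Now I'll push down and hold.

Emit:
carry_out:
  plan:
    - [[0,0,0,0,0.2],[0,0,0,0,0],[0,0,0,0,0],[0,0,0.15,0,0],[0,0,0.15,0,0],[0,0,0.15,0,0],[0,0,0.15,0,0],[0,0,0.1,0,0],[0,0,0,0,0],[0,0,0,0,0]]
  grip_force: 80

```text
time_s: 9.57
position: [0.518, -0.063, 0.1036]
eef_rot: [0.445, 0.896, 0.001, 0.0]
ft_force: [-2.7, 0.8, 21.7]
width: 0.0509
```

```bash
python3 look.py f
```

```text
9.5667 [ 0.518  -0.063   0.1036] [4.44893599e-01 8.95583104e-01 7.61965946e-04 9.55531188e-05] [-2.7  0.8 21.7] [0.11 0.79 0.01] 0.05090047434282154 q [-0.2   0.51  0.32  2.15 -0.31  0.53  1.  ]
wrist cap_top 0.67 [250 304] [ 0.5162 -0.0614  0.178 ] tool cm [ 0.23 -0.04 -7.44] depthpt [ 0.5189 -0.0651  0.1714]
wrist red top n 449 median z 0.17218650185426804 circle 0.5172508358955383 -0.06200108304619789 0.025166843086481094 mean [ 0.51826297 -0.05930541  0.17224727]
scene cap_top 0.71 [264 189] [ 0.5251 -0.0618  0.178 ] tool cm [-0.34  0.65 -7.44] depthpt [ 0.5049 -0.0927  0.2099]
scene open_mark 0.89 [272 211] [ 0.5329 -0.0903  0.114 ] tool cm [-3.08 -0.46 -1.05] depthpt [ 0.5308 -0.0932  0.1174]
scene red top n 13 median z 0.17283017402997003 circle 0.5223680734634399 -0.06998389214277267 0.02216579206287861 mean [ 0.52517362 -0.07448169  0.17320389]
```

```bash
cat > top.py <<'E'
from h import *
o=monitor.get_obs(); info=viewer.camera_info("wrist"); im,d=viewer.get_image("wrist")
P=[world(info,(u,v),d[v,u]) for u in range(222,282,4) for v in range(285,325,4) if im[v,u,0]>110]
print(len(P),"top z",np.median(P,0)[2],"tcp",np.round(o["position"],4),"t",o["time_s"],np.round(o["ft_force"],1),np.round(o["wrist_torque"],2),o["width"])
hsv=cv2.cvtColor(im,cv2.COLOR_RGB2HSV)
E
python3 top.py
```

```text
150 top z 0.17111053281439342 tcp [ 0.518  -0.063   0.1036] t 9.8667 [-2.9  2.  22. ] [ 0.07  0.75 -0.  ] 0.050912181664503786
```

It's pushed down about 6 mm, inside the 4.5–8 mm window. Next I'll twist anticlockwise, which is negative about the tool's downward z.

Emit:
carry_out:
  plan:
    - [[0,0,0,-0.05,0],[0,0,0,-0.1,0],[0,0,0,-0.1,0],[0,0,0,-0.1,0],[0,0,0,-0.1,0],[0,0,0,-0.1,0],[0,0,0,-0.1,0],[0,0,0,-0.1,0],[0,0,0,-0.1,0],[0,0,0,-0.1,0],[0,0,0,-0.1,0],[0,0,0,-0.1,0]]
  grip_force: 100

```text
time_s: 10.92
position: [0.5195, -0.0627, 0.1037]
eef_rot: [-0.116, 0.993, -0.0, 0.002]
ft_force: [-0.4, -0.1, 17.8]
width: 0.0505
```

Emit:
carry_out:
  plan:
    - [[0,0,0,-0.02,0],[0,0,0,0,0]]

```text
time_s: 11.08
position: [0.5195, -0.0627, 0.1036]
eef_rot: [-0.124, 0.992, 0.0, 0.002]
ft_force: [-1.4, -0.1, 17.9]
width: 0.0501
```

```bash
python3 top.py; python3 look.py g;python3 - <<'E'
from h import *
im,d=viewer.get_image("scene")
w=cv2.imread("pics/g.png")[:,:,::-1]
s=cv2.resize(im[130:270,180:360],(494,384),interpolation=cv2.INTER_CUBIC)
save("g2",cv2.resize(np.hstack([w,s]),(800,306)))
E
```

```text
150 top z 0.1712320451884648 tcp [ 0.5195 -0.0627  0.1036] t 11.0833 [-1.4 -0.1 17.9] [ 0.07  0.28 -0.  ] 0.050071965817457806
11.1333 [ 0.5195 -0.0627  0.1037] [-1.24082629e-01  9.92269996e-01 -8.40440282e-07  1.93829511e-03] [-0.9  0.6 17.7] [0.08 0.29 0.02] 0.050570079139304516 q [ 0.05  0.49 -0.02  2.14  0.02  0.51  1.84]
wrist cap_top 0.79 [251 302] [ 0.5163 -0.0639  0.178 ] tool cm [ 0.31 -0.04 -7.44] depthpt [ 0.5209 -0.0627  0.1713]
wrist open_mark 0.96 [184 229] [ 0.5242 -0.0993  0.114 ] tool cm [ 0.44 -3.67 -1.03] depthpt [ 0.5241 -0.0993  0.1142]
wrist red top n 384 median z 0.17218441472390478 circle 0.5186276435852051 -0.0631389394402504 0.02533508464694023 mean [ 0.51620894 -0.06352354  0.17224473]
scene cap_top 0.77 [261 191] [ 0.5154 -0.0646  0.178 ] tool cm [ 0.41 -0.08 -7.44] depthpt [ 0.5192 -0.0588  0.172 ]
scene open_mark 0.92 [273 213] [ 0.5294 -0.0981  0.114 ] tool cm [-0.09 -3.68 -1.03] depthpt [ 0.5301 -0.0971  0.1128]
scene red top n 37 median z 0.1731987745050727 circle 0.5155513882637024 -0.0681244358420372 0.025738151744008064 mean [ 0.51035178 -0.06516739  0.17422514]
```

View pics/g2.png

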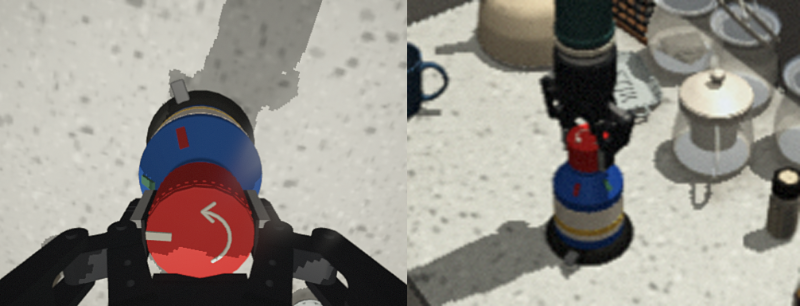

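The cap turned with the jaws: its pointer is at (158, 237), now on the green mark's side at (145, 182), and the red mark has moved away to (182, 137). I'll lift it slowly at first, then up 13 cm.

Emit:
carry_out:
  plan:
    - [[0,0,-0.3,0,0],[0,0,-0.5,0,0],[0,0,-0.7,0,0],[0,0,-1,0,0],[0,0,-1.5,0,0],[0,0,-2,0,0],[0,0,-2,0,0],[0,0,-2,0,0],[0,0,-2,0,0],[0,0,-1,0,0],[0,0,-0.5,0,0],[0,0,0,0,0]]

```text
time_s: 12.48
position: [0.5174, -0.063, 0.2372]
eef_rot: [-0.124, 0.992, -0.0, 0.0]
ft_force: [0.2, -0.5, -0.3]
width: 0.05
```

Emit:
carry_out:
  plan:
    - [[0,0,0,0,0],[0,0,0,0,0],[0,0,0,0,0],[0,0,0,0,0],[0,0,0,0,0],[0,0,0,0,0]]

```text
time_s: 12.98
position: [0.5173, -0.063, 0.2363]
eef_rot: [-0.124, 0.992, 0.0, -0.0]
ft_force: [0.0, -0.5, -0.8]
width: 0.0499
```

```bash
python3 top.py; python3 - <<'E'
from h import *
o=monitor.get_obs(); print(np.abs(o["joint_velocities"]).max())
w,_=viewer.get_image("wrist")
im,d=viewer.get_image("scene")
s=cv2.resize(im[100:240,180:360],(494,384),interpolation=cv2.INTER_CUBIC)
save("i2",cv2.resize(np.hstack([w,s]),(800,306)))
E
```

```text
150 top z 0.3036276565945029 tcp [ 0.5173 -0.063   0.2363] t 12.9833 [ 0.  -0.5 -0.8] [-0.06  0.02 -0.03] 0.049938873658246966
0.0024929005957460516
```

View pics/i2.png

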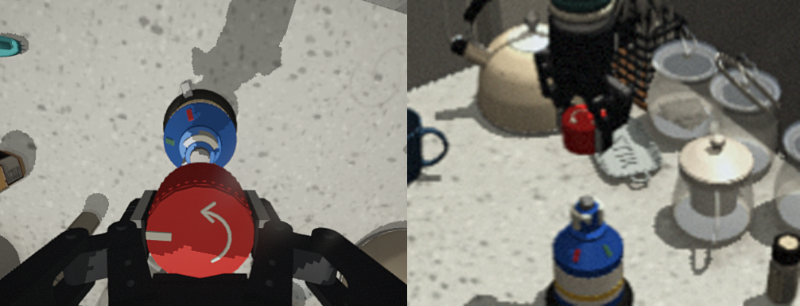

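The cap is off and held level at (580, 130) in the scene crop, with the open neck below it at (588, 210). Its top is at z = 0.304, so its lower edge is at about 0.268, or 10 cm above the mouth. It is still, so I'm handing in.

```bash
python3 -c "
from h import *
print(workorder.job_done()); o=monitor.get_obs(); print(o['time_s'],o['position'],o['width'])"
```

```text
the job is handed in; nothing more can be done
None
the job is handed in; nothing more can be done
```

The bottle is open and I handed the job in at about 13 s of the 38 s allowed; no verdict is reported. I pushed the cap down about 6 mm, turned it about 67° anticlockwise while holding it down, and lifted it off.

- **Last checks:** The cap is in the jaws (opening 50 mm, grip set to 100 N). It is level and still, and the gripper is within about 1 mm of the bottle's axis. Its lower edge is about 10 cm above the mouth. The neck looked bare in the last picture, and nothing else was touched on the way.
- **Wrong TCP height:** The reported TCP did not match the fingertips. Both cameras showed them about 38 mm behind it, so my first close shut on air just above the cap. I corrected for this and the second grasp held.
- **Push force:** It read about 20 N where the spring alone should give about 8 N. I did not find out why, but it stayed far below the limits and the cap turned freely.
- **Not checked:** The hand-in closed the session, so I got no reading after it.

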